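# Hold a mounting bar against a sprung fence for fastening

## Task

Pick up the metal mounting bar, lay it flat and centred across the narrow raised blue rail of the jig, a little in front of the orange fence without touching the fence, and let go so that it rests balanced on the rail. Then push it along the rail squarely against the sprung orange fence until the fence's black pointer stands in the middle of the green field of the scale (about 17 mm of fence travel, 8.5 N), never into the red, and finish while still holding that steady push for a colleague who will drive the screws. Leave the other things on the bench where they are.

Things in the scene. Friction and masses are not known exactly. Their poses are not given: they have to be found in the camera images.
- bar: Loose metal mounting bar, 30 mm (its x) by 120 mm (its y) by 28 mm high, about 0.24 kg (varies), two brass inserts on top. Origin at the centre of its underside. It starts flat on the bench, left of the jig, its long axis roughly away from the robot. Take it across its 30 mm width. Same either way round.
- jig: Jig fixed to the bench: foot plate 220x100x10 mm and a blue rail 36 mm wide, top 45 mm above the origin, along the jig's x from -75 mm to the rear bracket at 108 mm. Origin on the bench under the rail's centre line; +x points along the rail to the fence, roughly away from the robot. Lay the bar's long axis along the jig's y. The unpressed fence's face is at x = 30 mm.
- rail_top (a point): A point on the centre line of the rail's top surface, 35 mm before the jig's origin: a good place for the centre of the bar's underside when laying it down (50 mm of gap to the fence remain). Axes as the jig's.
- fence_pad (a point): Centre of the orange pad on the sprung fence, 10 mm thick (x), 90 mm wide (y), 24 mm high (z), 59 mm above the bench; its near face, 5 mm before this point, is what the bar is pressed against. Its underside stands 2 mm above the rail. Axes as the jig's; it slides in the jig's x.
- fence (a joint): Travel of the sprung fence in m: 0 unpressed, growing as it is pushed in the jig's +x, stop at 0.032. Spring 500 N/m, no preload. A black pointer moves with it over the scale on top in front of the rear bracket, which reads, from the robot's side: white, green (0.012 to 0.022, 6 to 11 N), yellow (to 0.027), red.
- driver_1: Bystander, to be left alone: red-handled screwdriver, 20x160x20 mm, front right. Origin at the centre of its underside.
- driver_2: Bystander, to be left alone: dark blue-handled screwdriver, 20x180x20 mm, front right. Origin at the centre of its underside.
- marker: Bystander, to be left alone: white marker pen with a dark cap, 12x133x12 mm, front right. Origin at the centre of its underside.
- ipa_bottle: Bystander, to be left alone: white spray bottle, 79x62x200 mm, front, a little right of the middle. Origin at the centre of its underside.
- tape_1: Bystander, to be left alone: roll of tan tape lying flat, 100 mm across, 25 mm high, at the back. Origin at the centre of its underside.
- nest_fixture: Bystander, to be left alone: red moulded nest frame with black pins, 32x136x26 mm, behind the bar's start, before the white controller. Origin at the centre of its underside.
- parts_cup: Bystander, to be left alone: small steel cup, 54 mm across, 36 mm high, right, beside the blue drawer cabinet. Origin at the centre of its underside.

How it is judged:
On the way:
1. the bar rests across the rail in front of the fence, let go by the robot (z of bar in the frame of jig between 0.041 and 0.049 m and y of bar in the frame of jig between -0.02 and 0.02 m and angle between bar's own z axis and vertical below 0.06 rad and angle between the y axis of bar and the y axis of jig, either way round below 0.3 rad and linear speed of bar below 0.02 m/s and contact force between each of the arm, the fingers and bar below 0.05 N and contact force between bar and fence below 0.05 N and value of joint fence below 0.002 m), for 0.2 s.
At the end, for the whole second after the job is handed in: For the last second the robot touches and pushes the bar: fence travel 12 to 22 mm, 4.5 to 13 N on the orange pad; bar flat on the rail (height within 4 mm, tilt under 0.06 rad), centred within 20 mm, square within 0.08 rad, fence and bar still (under 10 mm/s) (z of bar in the frame of jig between 0.041 and 0.049 m and y of bar in the frame of jig between -0.02 and 0.02 m and angle between bar's own z axis and vertical below 0.06 rad and angle between the y axis of bar and the y axis of jig, either way round below 0.08 rad and value of joint fence between 0.012 and 0.022 m and velocity of joint fence between -0.01 and 0.01 m/s and contact force between bar and fence between 4.5 and 13 N and linear speed of bar below 0.01 m/s and contact force between any of the fingers, the arm and bar above 2 N); the arm keeps its last pose, push and grip.
It fails at once if the fence is pushed into the red (27 mm of travel or more) (value of joint fence above 0.027 m).
It fails at once if a bystander is moved by more than 30 mm (distance of any of driver_1, driver_2, marker, ipa_bottle, tape_1, nest_fixture, parts_cup from where it was at the start of the episode above 0.03 m).
It also fails if it takes over 48 s, if anything falls off the work surface, if the arm or the gripper's body presses on something with over 40 N, if the wrist force passes 120 N, or if a joint passes its speed limit or range.

## Robot

A 6-joint arm with a two-finger parallel gripper is mounted at the origin on a cart in front of the work surface, level with it; the furniture and walls round the work are solid. World frame = base frame: x ahead of the robot, y to its left, z up, the work surface at z = 0. Lengths are in m, angles in rad, forces in N, time in s.
With the tool pointing down it reaches from about 0.4 to 0.825 m from the base axis. Payload 7 kg.
Tool frame: the origin (TCP) lies midway between the tips of the shut fingers; the grasp point (between the pads) lies 19 mm behind it; z points along the fingers, y is the line along which they close (so a half turn about z gives the same grasp; the last joint's range is limited). The gripper opens to 88 mm and grips with 3 to 60 N. Pads are 19 mm wide; open, the fingers measure 130 mm over their backs; the gripper's body (78 mm by 193 mm) begins 47 mm behind the grasp point.
Start: joints at [1.41, 0.359, 0.012, 0, -1.224, -0.288], TCP at [0.293, 0.608, 0.227] pointing down, gripper open.
Joint ranges: [-3.07, 3.07], [-1.43, 2.12], [-1.02, 1.25], [-3.03, 1.67], [-3.05, -0], [-3.03, 3.03]. Speed limits (rad/s): [2.39, 2.39, 3.01, 3.14, 3.14, 3.14].

## Interface

Orientations are given as [roll, pitch, yaw] about the fixed x, y, z axes, in that order (R = Rz(yaw) Ry(pitch) Rx(roll)).
In Python, from station import get_state, grab_frame, calibration, job_done, boxes_of, regions_of, spot_point gives the robot as it stands. The module is installed in compiled form; this text tells all that it offers.
- The arm moves only by the tool arm_command, never from a script. Its argument "commands" is a list of rows, each an object of numbers: "tx", "ty", "tz": the shift along the tool's x, y, z each as a share of 25 cm, from -1 to 1; "twist": the turn about the tool's z as a share of 180 degrees, from -1 to 1. A call has exactly 8 rows; each row is the pose to reach, as a shift and turn from the pose commanded when the call began, along the tool's axes at that moment, turning the shorter way round; what a row does not reach only later rows make up. A row lasts 1/12 s, in which the tool goes at most 41.7 mm and 7.16 degrees, less where a joint would pass 70% of its speed; a pose out of reach is approached as far as the arm can. A call with a number of a shift or a turn outside -1 to 1 is refused whole. A call with a gripper value outside its range is refused whole. "claw" is the opening, from 0 (shut) to 1 (fully open), set as the call begins (left out, the last holds). The fingers move at their own pace and stop on an object; "grip_force" is the grip in N (left out, the last holds). Time passes only in rows, so rows that repeat a pose let the fingers close, or fill a call up. It gives the time, the measured TCP pose, the force, the opening and the grip force at its end, in the units of the state.
- get_state(): the state, without advancing time (a new reading comes with each control period).
- grab_frame(name): name is "scene" or "top" or "wrist"; returns the picture (384x512x3 uint8, red, green, blue); there is no depth.
- calibration(name): a dict with "camera_matrix" (3x3 intrinsics, pixels), "extrinsics" (4x4, takes a point from camera to world coordinates). Camera axes: x right, y down, z forward; pixel columns grow to the right and rows downward; lengths in m; the calibration is good to about 2 mm. A picture is of the moment at which its call begins: read the wrist's pose just before it. calibration takes no time and is no camera call; for the wrist camera it gives the pose at the moment of the call.
- job_done(): hands the job in; it is judged then, once.
Trained networks look in the newest picture that a camera, given by its name, has taken for a name from the list of things; names that differ only in an ending like _2 or _b are one class to them, and where a whole thing is asked for, a point or a joint stands for the part that bears it (a point fixed in the world has none). Each returns a list of dicts, best first, with "score" (0 to 1); they miss things now and then, are a little off and sometimes report something else, mostly with a low value. They report only what shows in the picture. A call takes as long as a camera call.
- boxes_of(query, camera): "rect" ([left, top, right, bottom] in pixels, round what is visible of it).
- regions_of(query, camera): "region" (384x512 bool, what is visible of it) and "rect" ([left, top, right, bottom] in pixels, round what is visible of it).
- spot_point(query, camera): "uv" ([column, row] in pixels: a listed point, or the origin of a listed thing).
The state is a dict: "t": time; "q": joint angles; "qd": joint speeds; "joint_efforts": joint torques, N m; "eef_pos": TCP position; "ee_rot": TCP orientation; "force": force on the tool from outside, world axes, zero at the start; "moment": the same for the moment, N m; "width": finger opening in m; "gripper_force": force on a finger pad.
Only numpy, scipy, OpenCV 4.12 (cv2) and the standard library are available. Lean on these libraries where they do the work, as an engineer would, in place of code of your own. Each camera call takes 0.05 s, during which the arm holds its last target. There are 200 camera calls.

## Working session

There is one attempt and no reset: what is moved stays moved. The work goes in short steps, Python scripts to look and compute and a tool call to move; the robot and the scene stay as the last step left them, time stands still between calls to the robot, and variables do not carry over. Pictures are saved under pics/ and viewed, at most 11 in all, crops included, and the job is handed in when it is done.

Besides the shell and the picture viewer there is one more tool, called after "Call:" as a command line: name --argument value ..., lists and objects as JSON in quotes. arm_command: Moves the arm, as the interface text tells. Shift numbers are shares of 25 cm and turn numbers shares of 180 degrees, none past 1 either way. Its arguments: {"type":"object","properties":{"commands":{"type":"array"},"claw":{"type":"number"},"grip_force":{"type":"number"}},"required":["commands"]}

```bash
mkdir -p pics; cat > h.py <<'E'
import numpy as np, cv2
from station import *
def ray(cam,uv,z):
    c=calibration(cam);K=np.array(c["camera_matrix"]);T=np.array(c["extrinsics"])
    d=T[:3,:3]@np.linalg.solve(K,[uv[0],uv[1],1.]);o=T[:3,3]
    return o+d*(z-o[2])/d[2]
def save(cam,n):
    f=grab_frame(cam);cv2.imwrite(f"pics/{n}.png",f[:,:,::-1]);return f
E
python3 - <<'E'
from h import *
s=get_state();print(s)
f1=save("scene","s0");f2=save("top","t0")
for cam in("top","scene"):
    print(cam,np.array(calibration(cam)["extrinsics"])[:3].round(3).tolist())
    for q,z in(("bar",0),("jig",0),("rail_top",.045),("fence_pad",.059),("nest_fixture",0)):
        for r in spot_point(q,cam)[:1]:print(q,r["score"],np.round(r["uv"],1),ray(cam,r["uv"],z).round(4))
    for r in regions_of("bar",cam)[:1]:
        p=np.argwhere(r["region"])[:,::-1].astype(np.float32);R=cv2.minAreaRect(p);b=cv2.boxPoints(R)
        print("bar",r["score"],R,[ray(cam,x,.028)[:2].round(4).tolist() for x in b])
cv2.imwrite("pics/top_scene.png",np.vstack([f2]).copy()[:,:,::-1])
E
```

```text
{'t': 0.0, 'q': array([ 1.41013673e+00,  3.59394426e-01,  1.10700447e-02, -3.42839753e-04,
       -1.22410648e+00, -2.88100791e-01]), 'qd': array([ 1.23967085e-03, -2.18375735e-03,  4.52814204e-04, -1.71510814e-04,
        2.37086543e-03,  9.23178624e-05]), 'joint_efforts': array([-1.01523074e-03, -5.82722890e+01,  2.93060213e+01,  6.99709520e+00,
        6.92052490e-03, -1.62214396e-04]), 'eef_pos': array([0.29266276, 0.60771486, 0.225624  ]), 'ee_rot': array([ 3.13993391e+00, -1.55458972e-04, -4.48877018e-01]), 'force': array([-0.49683644, -0.95759562, -0.01048516]), 'moment': array([-0.00514921, -0.00636487, -0.01643777]), 'gripper_force': 0.0, 'width': 0.0877510684159071}
top [[0.002, -0.995, 0.103, 0.407], [-1.0, -0.002, 0.002, -0.054], [-0.001, -0.103, -0.995, 1.647]]
bar 0.57 [152.2 237. ] [0.4391 0.2886 0.    ]
jig 0.9 [224.1 213.7] [0.5192 0.044  0.    ]
rail_top 0.82 [219.2 222.5] [0.4867 0.0574 0.045 ]
fence_pad 0.52 [223.4 201.6] [0.5553 0.0431 0.059 ]
nest_fixture 0.77 [142.8 174.6] [0.654  0.3261 0.    ]
bar 0.79 ((149.6462860107422, 238.9936981201172), (10.227181434631348, 37.46415328979492), 73.49564361572266) [[0.4304, 0.3562], [0.4662, 0.2365], [0.4334, 0.2261], [0.3977, 0.3456]]
scene [[0.786, -0.326, 0.525, -0.159], [-0.618, -0.399, 0.678, -1.004], [-0.012, -0.857, -0.515, 0.768]]
bar 0.73 [165.6 178.4] [0.412  0.2886 0.    ]
jig 0.97 [226.7 195.4] [0.5214 0.042  0.    ]
rail_top 0.76 [217.3 187. ] [0.4878 0.0461 0.045 ]
fence_pad 0.56 [235.1 181.4] [0.5437 0.0186 0.059 ]
nest_fixture 0.68 [298.7 269.4] [ 0.4551 -0.3965  0.    ]
bar 0.84 ((168.4532470703125, 174.1336212158203), (30.67539405822754, 10.429634094238281), 19.290042877197266) [[0.3684, 0.3032], [0.4146, 0.3676], [0.4607, 0.2247], [0.4147, 0.1688]]
```

View pics/t0.png

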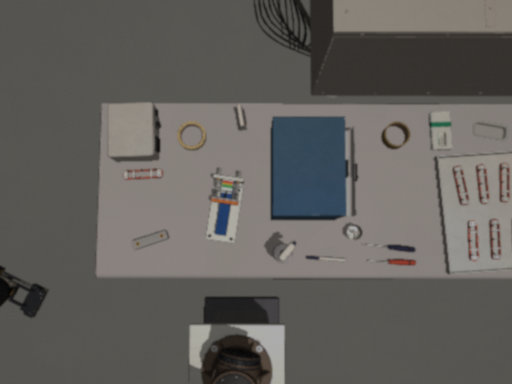

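View pics/s0.png

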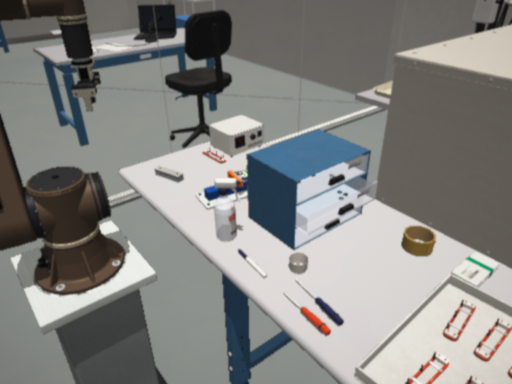

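Call:
arm_command --commands '[{"tx":1,"ty":0.9,"tz":0,"twist":0.265},{"tx":1,"ty":0.9,"tz":0,"twist":0.265},{"tx":1,"ty":0.9,"tz":0,"twist":0.265},{"tx":1,"ty":0.9,"tz":0,"twist":0.265},{"tx":1,"ty":0.9,"tz":0,"twist":0.265},{"tx":1,"ty":0.9,"tz":0,"twist":0.265},{"tx":1,"ty":0.9,"tz":0,"twist":0.265},{"tx":1,"ty":0.9,"tz":0,"twist":0.265}]' --claw 1

```text
t: 1.37
eef_pos: [0.4196, 0.2978, 0.2269]
ee_rot: [-3.141, 0.001, -1.286]
force: [1.6, 0.2, -0.0]
width: 0.0872
gripper_force: 0.0
```

```bash
cat >> h.py <<'E'
def bar_pose(z=.028):
    r=regions_of("bar","wrist")[0]
    p=np.argwhere(r["region"])[:,::-1]
    w=np.array([ray("wrist",x,z)[:2] for x in p[::5]]).astype(np.float32)
    R=cv2.minAreaRect(w*1000);b=cv2.boxPoints(R)/1000
    e=b[1]-b[0],b[2]-b[1];l=max(e,key=np.linalg.norm);l=l*np.sign(l[1])
    print("bar",r["score"],r["rect"],"c",b.mean(0).round(4),"size",np.round(R[1],1),"long-axis yaw off y deg",np.degrees(np.arctan2(-l[0],l[1])).round(2))
E
python3 - <<'E'
from h import *
s=get_state();print(s["t"],s["eef_pos"],s["ee_rot"],s["force"])
print(np.array(calibration("wrist")["extrinsics"]).round(3).tolist())
save("wrist","w1");bar_pose()
E
```

```text
1.3667 [0.41964512 0.29784717 0.22694034] [-3.14089215e+00  5.66313483e-04 -1.28633060e+00] [ 1.6360795   0.21399982 -0.04137808]
[[-0.96, -0.271, -0.073, 0.439], [-0.281, 0.926, 0.252, 0.23], [-0.001, 0.262, -0.965, 0.383], [0.0, 0.0, 0.0, 1.0]]
bar 0.92 [234.0, 108.1, 265.8, 214.8] c [0.4318 0.289 ] size [ 30.2 118.6] long-axis yaw off y deg 18.87
```

View pics/w1.png

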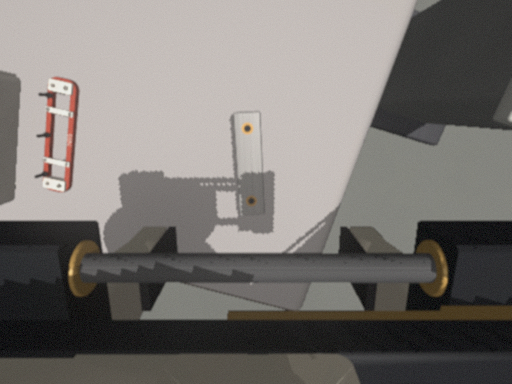

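Call:
arm_command --commands '[{"tx":0.048,"ty":-0.037,"tz":0.15,"twist":-0.013},{"tx":0.048,"ty":-0.037,"tz":0.3,"twist":-0.013},{"tx":0.048,"ty":-0.037,"tz":0.45,"twist":-0.013},{"tx":0.048,"ty":-0.037,"tz":0.6,"twist":-0.013},{"tx":0.048,"ty":-0.037,"tz":0.7,"twist":-0.013},{"tx":0.048,"ty":-0.037,"tz":0.8,"twist":-0.013},{"tx":0.048,"ty":-0.037,"tz":0.86,"twist":-0.013},{"tx":0.048,"ty":-0.037,"tz":0.888,"twist":-0.013}]'

```text
t: 2.13
eef_pos: [0.4307, 0.2901, 0.0022]
ee_rot: [3.139, -0.002, -1.24]
force: [0.0, -0.0, 0.2]
width: 0.0873
gripper_force: 0.0
```

Call:
arm_command --commands '[{"tx":0},{"tx":0},{"tx":0},{"tx":0},{"tx":0},{"tx":0},{"tx":0},{"tx":0}]' --claw 0 --grip_force 25

```text
invalid input
```

Call:
arm_command --commands '[{"tx":0,"ty":0,"tz":-0.008,"twist":0},{"tx":0,"ty":0,"tz":-0.008,"twist":0},{"tx":0,"ty":0,"tz":-0.008,"twist":0},{"tx":0,"ty":0,"tz":-0.008,"twist":0},{"tx":0,"ty":0,"tz":-0.008,"twist":0},{"tx":0,"ty":0,"tz":-0.008,"twist":0},{"tx":0,"ty":0,"tz":-0.008,"twist":0},{"tx":0,"ty":0,"tz":-0.008,"twist":0}]' --claw 0 --grip_force 25

```text
t: 2.8
eef_pos: [0.4317, 0.2909, 0.0069]
ee_rot: [-3.141, 0.0, -1.241]
force: [-0.1, 0.2, -0.8]
width: 0.0399
gripper_force: 0.0
```

Call:
arm_command --commands '[{"tx":0,"ty":0,"tz":0,"twist":0},{"tx":0,"ty":0,"tz":0,"twist":0},{"tx":0,"ty":0,"tz":0,"twist":0},{"tx":0,"ty":0,"tz":0,"twist":0},{"tx":0,"ty":0,"tz":0,"twist":0},{"tx":0,"ty":0,"tz":-0.05,"twist":0},{"tx":0,"ty":0,"tz":-0.15,"twist":0},{"tx":0,"ty":0,"tz":-0.28,"twist":0}]'

```text
t: 3.47
eef_pos: [0.4302, 0.2891, 0.075]
ee_rot: [3.137, -0.003, -1.241]
force: [0.5, 0.2, -2.1]
width: 0.0296
gripper_force: 25.0
```

Call:
arm_command --commands '[{"tx":0.05,"ty":0,"tz":-0.12,"twist":0.02},{"tx":0.13,"ty":0,"tz":-0.24,"twist":0.05},{"tx":0.24,"ty":-0.03,"tz":-0.33,"twist":0.08},{"tx":0.35,"ty":-0.05,"tz":-0.33,"twist":0.11},{"tx":0.44,"ty":-0.06,"tz":-0.33,"twist":0.14},{"tx":0.5,"ty":-0.068,"tz":-0.33,"twist":0.149},{"tx":0.53,"ty":-0.068,"tz":-0.33,"twist":0.149},{"tx":0.53,"ty":-0.068,"tz":-0.33,"twist":0.149}]'

```text
t: 4.13
eef_pos: [0.4906, 0.1696, 0.1586]
ee_rot: [3.141, -0.001, -1.71]
force: [0.0, 0.7, -1.1]
width: 0.0298
gripper_force: 25.0
```

```bash
python3 - <<'E'
from h import *
s=get_state();print(s["t"],s["eef_pos"],s["ee_rot"],s["width"],s["gripper_force"])
f=save("wrist","w2")
cv2.imwrite("pics/w2b.png",cv2.resize(f[:,:,::-1],(800,600),interpolation=cv2.INTER_CUBIC))
for q,z in(("jig",0),("rail_top",.045),("fence_pad",.059)):
    for r in spot_point(q,"wrist")[:2]:print(q,r["score"],np.round(r["uv"],1),ray("wrist",r["uv"],z).round(4))
E
```

```text
4.1333 [0.49060143 0.16956877 0.15859212] [ 3.14069743e+00 -6.48280062e-04 -1.70965307e+00] 0.02980847610521196 24.999720454216003
jig 0.97 [206.8  56.7] [0.5206 0.0483 0.    ]
rail_top 0.73 [239.9  51.1] [0.4882 0.0557 0.045 ]
fence_pad 0.75 [144.9  44.8] [0.5575 0.0444 0.059 ]
```

View pics/w2b.png

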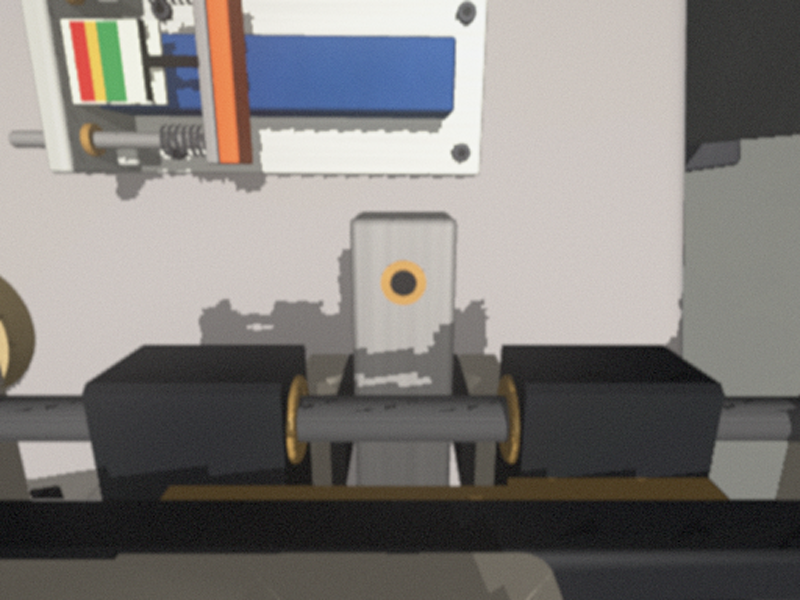

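```bash
python3 - <<'E'
from h import *
g=lambda u,v,z:ray("wrist",(u*.64,v*.64),z).round(4)
for n,u,v,z in(("rail farR",455,37,.045),("rail farL",247,36,.045),("rail nearR",449,110,.045),("rail nearL",252,103,.045),("plate nL",52,172,.01),("plate nR",478,174,.01),("pad top near-face lowend",246,163,.071),("pad top nearface up",236,0,.071),
 ("bar endL",352,221,.179),("bar endR",455,221,.179),("bar insert",403,283,.179),("barL low",357,345,.179),("barR low",452,345,.179)):print(n,g(u,v,z))
E
```

```text
rail farR [0.4459 0.0419 0.045 ]
rail farL [0.548  0.0275 0.045 ]
rail nearR [0.4527 0.0752 0.045 ]
rail nearL [0.5523 0.0582 0.045 ]
plate nL [0.6885 0.0741 0.01  ]
plate nR [0.4358 0.11   0.01  ]
pad top near-face lowend [0.5539 0.0881 0.071 ]
pad top nearface up [0.5432 0.0199 0.071 ]
bar endL [0.496  0.1129 0.179 ]
bar endR [0.468  0.1168 0.179 ]
bar insert [0.4845 0.1321 0.179 ]
barL low [0.5004 0.1487 0.179 ]
barR low [0.4728 0.1525 0.179 ]
```

Call:
arm_command --commands '[{"tx":0.06,"ty":-0.01,"tz":0,"twist":0.002},{"tx":0.16,"ty":-0.02,"tz":0,"twist":0.002},{"tx":0.28,"ty":-0.04,"tz":0,"twist":0.002},{"tx":0.38,"ty":-0.054,"tz":0.05,"twist":0.002},{"tx":0.44,"ty":-0.054,"tz":0.14,"twist":0.002},{"tx":0.463,"ty":-0.054,"tz":0.24,"twist":0.002},{"tx":0.463,"ty":-0.054,"tz":0.31,"twist":0.002},{"tx":0.463,"ty":-0.054,"tz":0.334,"twist":0.002}]'

```text
t: 5.0
eef_pos: [0.4863, 0.0535, 0.0732]
ee_rot: [3.138, -0.002, -1.715]
force: [0.2, 0.9, -1.6]
width: 0.0301
gripper_force: 25.0
```

```bash
python3 - <<'E'
from h import *
s=get_state();print(s["t"],s["eef_pos"],s["ee_rot"],s["width"],s["gripper_force"],s["force"])
f=save("wrist","w3");t=save("top","t3")
a=cv2.resize(f,(800,600),interpolation=cv2.INTER_CUBIC)
b=cv2.resize(t[160:260,170:280],None,fx=3,fy=3,interpolation=cv2.INTER_CUBIC)
a[300:600,0:330]=b
cv2.imwrite("pics/w3b.png",a[:,:,::-1])
E
```

```text
5.0 [0.48628303 0.05345713 0.07315513] [ 3.13811421e+00 -1.98031451e-03 -1.71546675e+00] 0.030055865739456435 24.999714195728302 [ 0.23226034  0.94511283 -1.62781281]
```

View pics/w3b.png

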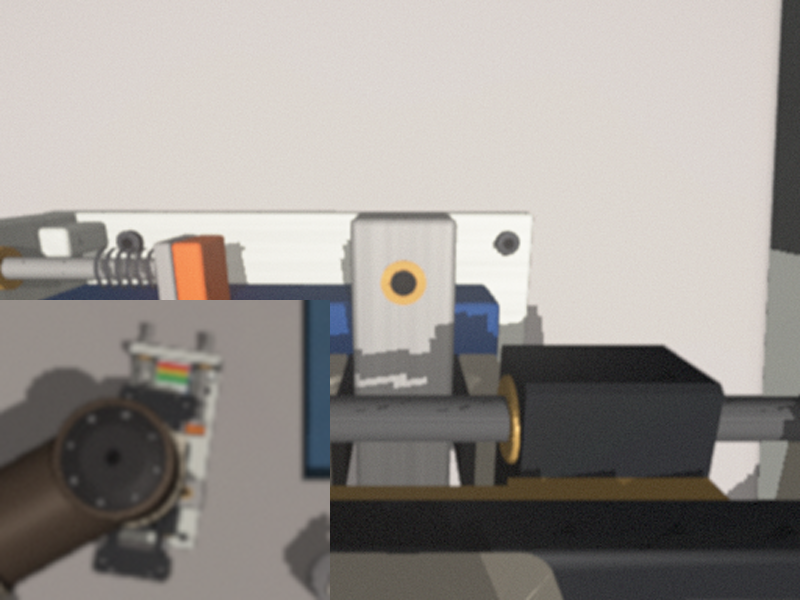

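```bash
python3 - <<'E'
from h import *
g=lambda u,v,z:ray("wrist",(u*.64,v*.64),z).round(4)
y=np.array([np.sin(.147),np.cos(.147)])
a=g(300,286,.045);b=g(485,287,.045);e=g(403,221,.094);pl=g(300,212,.01);pr=g(500,213,.01)
for p in(a,b,e,pl,pr):print(p,(p[:2]@y).round(4))
E
```

```text
[0.5225 0.0216 0.045 ] 0.0979
[0.4515 0.0323 0.045 ] 0.0981
[ 0.4789 -0.0022  0.094 ] 0.068
[ 0.5244 -0.0044  0.01  ] 0.0725
[0.4367 0.0086 0.01  ] 0.0725
```

Call:
arm_command --commands '[{"tx":0.012,"ty":0,"tz":0.01,"twist":0},{"tx":0.012,"ty":0,"tz":0.025,"twist":0},{"tx":0.012,"ty":0,"tz":0.04,"twist":0},{"tx":0.012,"ty":0,"tz":0.055,"twist":0},{"tx":0.012,"ty":0,"tz":0.07,"twist":0},{"tx":0.012,"ty":0,"tz":0.08,"twist":0},{"tx":0.012,"ty":0,"tz":0.088,"twist":0},{"tx":0.012,"ty":0,"tz":0.088,"twist":0}]'

```text
t: 5.77
eef_pos: [0.4875, 0.0515, 0.0531]
ee_rot: [3.141, -0.0, -1.715]
force: [-0.9, -0.6, -1.8]
width: 0.0301
gripper_force: 25.0
```

Call:
arm_command --commands '[{"tx":0,"ty":0,"tz":0.002,"twist":0},{"tx":0,"ty":0,"tz":0.003,"twist":0},{"tx":0,"ty":0,"tz":0.004,"twist":0},{"tx":0,"ty":0,"tz":0.005,"twist":0},{"tx":0,"ty":0,"tz":0.006,"twist":0},{"tx":0,"ty":0,"tz":0.006,"twist":0},{"tx":0,"ty":0,"tz":0.006,"twist":0},{"tx":0,"ty":0,"tz":0.006,"twist":0}]'

```text
t: 6.43
eef_pos: [0.4878, 0.0516, 0.0521]
ee_rot: [-3.141, 0.0, -1.715]
force: [-0.6, -0.5, -1.8]
width: 0.03
gripper_force: 25.0
```

Call:
arm_command --commands '[{"tx":0,"ty":0,"tz":0.002,"twist":0},{"tx":0,"ty":0,"tz":0.003,"twist":0},{"tx":0,"ty":0,"tz":0.004,"twist":0},{"tx":0,"ty":0,"tz":0.005,"twist":0},{"tx":0,"ty":0,"tz":0.006,"twist":0},{"tx":0,"ty":0,"tz":0.006,"twist":0},{"tx":0,"ty":0,"tz":0.006,"twist":0},{"tx":0,"ty":0,"tz":0.006,"twist":0}]'

```text
t: 7.1
eef_pos: [0.4878, 0.0516, 0.0516]
ee_rot: [-3.141, 0.0, -1.714]
force: [-4.7, 0.7, 12.4]
width: 0.0297
gripper_force: 25.0
```

Call:
arm_command --commands '[{"tx":0,"ty":0,"tz":-0.003,"twist":0},{"tx":0,"ty":0,"tz":-0.003,"twist":0},{"tx":0,"ty":0,"tz":-0.003,"twist":0},{"tx":0,"ty":0,"tz":-0.003,"twist":0},{"tx":0,"ty":0,"tz":-0.003,"twist":0},{"tx":0,"ty":0,"tz":-0.003,"twist":0},{"tx":0,"ty":0,"tz":-0.003,"twist":0},{"tx":0,"ty":0,"tz":-0.003,"twist":0}]'

```text
t: 7.77
eef_pos: [0.4879, 0.0517, 0.0516]
ee_rot: [-3.141, 0.0, -1.715]
force: [-1.5, 1.0, 6.5]
width: 0.03
gripper_force: 25.0
```

Call:
arm_command --commands '[{"tx":0,"ty":0,"tz":0,"twist":0},{"tx":0,"ty":0,"tz":0,"twist":0},{"tx":0,"ty":0,"tz":0,"twist":0},{"tx":0,"ty":0,"tz":0,"twist":0},{"tx":0,"ty":0,"tz":0,"twist":0},{"tx":0,"ty":0,"tz":0,"twist":0},{"tx":0,"ty":0,"tz":0,"twist":0},{"tx":0,"ty":0,"tz":0,"twist":0}]' --claw 0.52

```text
t: 8.43
eef_pos: [0.4877, 0.0515, 0.0513]
ee_rot: [3.142, -0.0, -1.715]
force: [-0.2, 0.6, -0.8]
width: 0.0455
gripper_force: 0.0
```

Call:
arm_command --commands '[{"tx":0,"ty":0,"tz":-0.03,"twist":0},{"tx":0,"ty":0,"tz":-0.08,"twist":0},{"tx":0,"ty":0,"tz":-0.14,"twist":0},{"tx":0,"ty":0,"tz":-0.22,"twist":0},{"tx":0,"ty":0,"tz":-0.3,"twist":0},{"tx":0,"ty":0,"tz":-0.38,"twist":0},{"tx":0,"ty":0,"tz":-0.44,"twist":0},{"tx":0,"ty":0,"tz":-0.44,"twist":0}]'

```text
t: 9.1
eef_pos: [0.4896, 0.0521, 0.1652]
ee_rot: [-3.136, 0.003, -1.714]
force: [0.2, -0.1, 0.3]
width: 0.0453
gripper_force: 0.0
```

Call:
arm_command --commands '[{"tx":0,"ty":0.02,"tz":0,"twist":-0.03},{"tx":0,"ty":0.06,"tz":0,"twist":-0.065},{"tx":0,"ty":0.1,"tz":0,"twist":-0.1},{"tx":0,"ty":0.14,"tz":0,"twist":-0.14},{"tx":0,"ty":0.18,"tz":0,"twist":-0.18},{"tx":0,"ty":0.22,"tz":0,"twist":-0.22},{"tx":0,"ty":0.24,"tz":0,"twist":-0.26},{"tx":0,"ty":0.24,"tz":0,"twist":-0.3}]' --claw 0.57

```text
t: 9.77
eef_pos: [0.4272, 0.06, 0.1615]
ee_rot: [-3.141, 0.0, -0.769]
force: [-0.6, 0.1, -0.4]
width: 0.0501
gripper_force: 0.0
```

Call:
arm_command --commands '[{"tx":0,"ty":0,"tz":0,"twist":-0.035},{"tx":0,"ty":0,"tz":0,"twist":-0.07},{"tx":0,"ty":0,"tz":0,"twist":-0.105},{"tx":0,"ty":0,"tz":0,"twist":-0.14},{"tx":0,"ty":0,"tz":0,"twist":-0.17},{"tx":0,"ty":0,"tz":0,"twist":-0.199},{"tx":0,"ty":0,"tz":0,"twist":-0.199},{"tx":0,"ty":0,"tz":0,"twist":-0.199}]'

```text
t: 10.43
eef_pos: [0.4282, 0.0601, 0.1613]
ee_rot: [3.142, 0.0, -0.153]
force: [0.3, 0.7, -0.2]
width: 0.0501
gripper_force: 0.0
```

```bash
python3 - <<'E'
from h import *
s=get_state();print(s["t"],s["eef_pos"],s["ee_rot"],s["width"],s["force"])
f=save("wrist","w4")
cv2.imwrite("pics/w4b.png",cv2.resize(f[:,:,::-1],(800,600),interpolation=cv2.INTER_CUBIC))
bar_pose(.073)
for q,z in(("jig",0),("rail_top",.045),("fence_pad",.059),("bar",.045)):
    for r in spot_point(q,"wrist")[:1]:print(q,r["score"],np.round(r["uv"],1),ray("wrist",r["uv"],z).round(4))
E
```

```text
10.4333 [0.42821588 0.06010191 0.16133568] [ 3.14157475e+00  9.61213998e-05 -1.53347895e-01] 0.050130710065862095 [ 0.32193846  0.71720382 -0.1823724 ]Traceback (most recent call last):
  File "<stdin>", line 5, in <module>
  File "h.py", line 10, in bar_pose
    r=regions_of("bar","wrist")[0]
      ~~~~~~~~~~~~~~~~~~~~~~~~~^^^
IndexError: list index out of range
```

View pics/w4b.png

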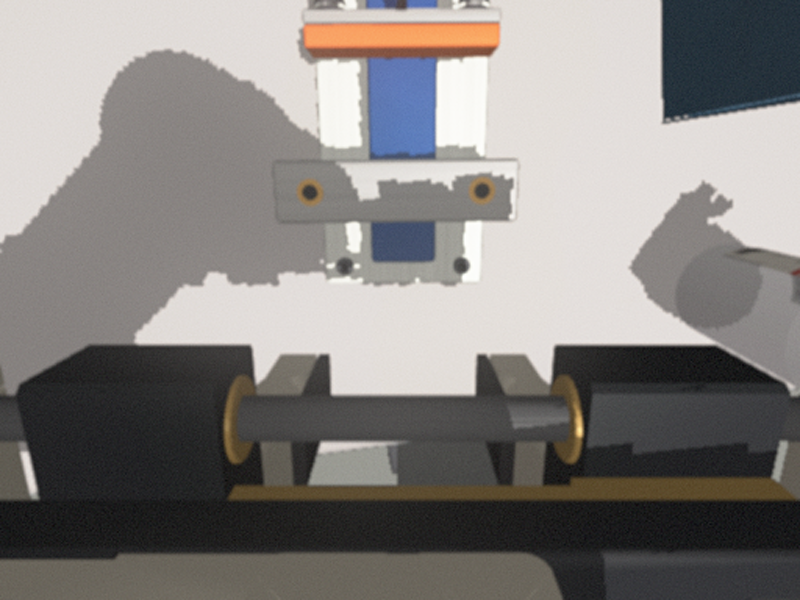

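Call:
arm_command --commands '[{"tx":0,"ty":0,"tz":0.08,"twist":0},{"tx":0,"ty":0,"tz":0.18,"twist":0},{"tx":0,"ty":0,"tz":0.28,"twist":0},{"tx":0,"ty":0,"tz":0.36,"twist":0},{"tx":0,"ty":0,"tz":0.41,"twist":0},{"tx":0,"ty":0,"tz":0.435,"twist":0},{"tx":0,"ty":0,"tz":0.445,"twist":0},{"tx":0,"ty":0,"tz":0.445,"twist":0}]'

```text
t: 11.2
eef_pos: [0.4284, 0.0602, 0.05]
ee_rot: [3.141, 0.0, -0.151]
force: [-0.1, 1.5, 0.1]
width: 0.0498
gripper_force: 0.0
```

```bash
python3 - <<'E'
from h import *
s=get_state();print(s["t"],s["eef_pos"],s["ee_rot"],s["width"],s["force"])
f=save("wrist","w5")
cv2.imwrite("pics/w5b.png",cv2.resize(f[:,:,::-1],(800,600),interpolation=cv2.INTER_CUBIC))
E
```

```text
11.2 [0.42842782 0.0601511  0.0499889 ] [ 3.14110041e+00  3.40860894e-04 -1.51240654e-01] 0.04981663292084422 [-0.13563234  1.49171465  0.14373637]
```

View pics/w5b.png

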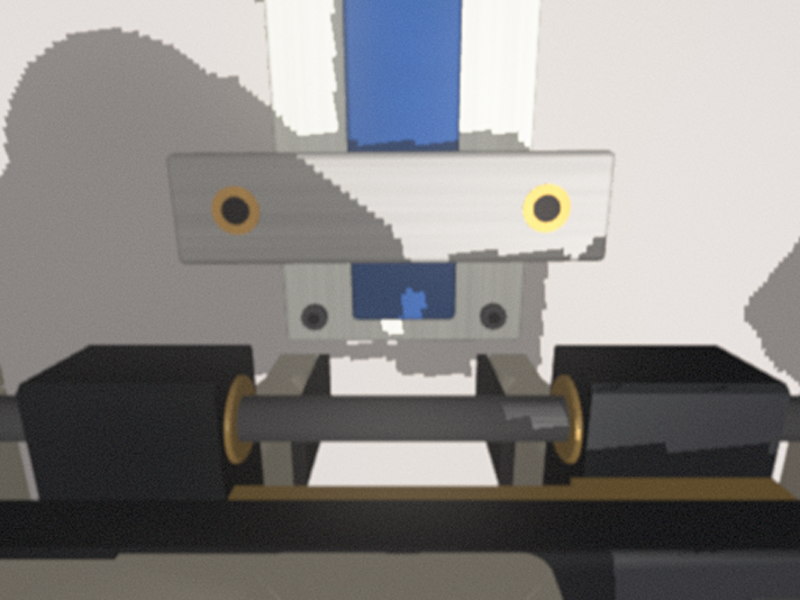

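Call:
arm_command --commands '[{"tx":0.04,"ty":0,"tz":0,"twist":0},{"tx":0.08,"ty":0,"tz":0,"twist":0},{"tx":0.1,"ty":0,"tz":0,"twist":0},{"tx":0.11,"ty":0,"tz":0,"twist":0},{"tx":0.12,"ty":0,"tz":0,"twist":0},{"tx":0.13,"ty":0,"tz":0,"twist":0},{"tx":0.14,"ty":0,"tz":0,"twist":0},{"tx":0.15,"ty":0,"tz":0,"twist":0}]'

```text
t: 11.92
eef_pos: [0.4651, 0.0543, 0.05]
ee_rot: [3.141, 0.001, -0.151]
force: [-1.8, 0.7, 1.2]
width: 0.0499
gripper_force: 0.9
```

Call:
arm_command --commands '[{"tx":0.015,"ty":0,"tz":0,"twist":0},{"tx":0.03,"ty":0,"tz":0,"twist":0},{"tx":0.045,"ty":0,"tz":0,"twist":0},{"tx":0.06,"ty":0,"tz":0,"twist":0},{"tx":0.075,"ty":0,"tz":0,"twist":0},{"tx":0.09,"ty":0,"tz":0,"twist":0},{"tx":0.105,"ty":0,"tz":0,"twist":0},{"tx":0.12,"ty":0,"tz":0,"twist":0}]'

```text
t: 12.58
eef_pos: [0.4955, 0.05, 0.05]
ee_rot: [3.142, 0.0, -0.151]
force: [-1.1, 0.2, -0.8]
width: 0.0501
gripper_force: 0.4
```

```bash
python3 - <<'E'
from h import *
s=get_state();print(s["t"],s["eef_pos"],s["ee_rot"],s["width"],s["force"])
f=save("wrist","w6")
cv2.imwrite("pics/w6b.png",cv2.resize(f[:,:,::-1],(800,600),interpolation=cv2.INTER_CUBIC))
E
```

```text
12.5833 [0.49548629 0.0499641  0.05002573] [ 3.14156800e+00  4.47282380e-05 -1.50620583e-01] 0.050125386685316964 [-1.0816503   0.23490701 -0.83922535]
```

View pics/w6b.png

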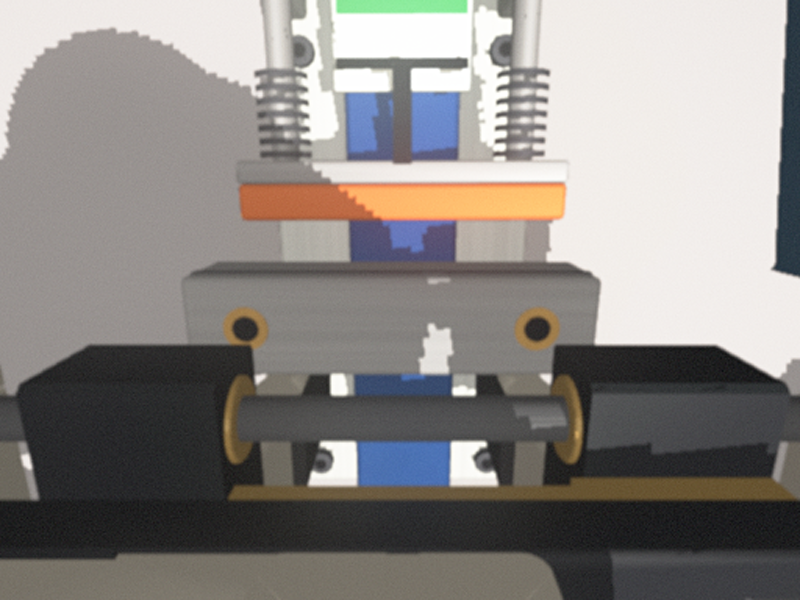

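Call:
arm_command --commands '[{"tx":0.013,"ty":0,"tz":0,"twist":0},{"tx":0.026,"ty":0,"tz":0,"twist":0},{"tx":0.039,"ty":0,"tz":0,"twist":0},{"tx":0.052,"ty":0,"tz":0,"twist":0},{"tx":0.065,"ty":0,"tz":0,"twist":0},{"tx":0.078,"ty":0,"tz":0,"twist":0},{"tx":0.09,"ty":0,"tz":0,"twist":0},{"tx":0.096,"ty":0,"tz":0,"twist":0}]'

```text
t: 13.3
eef_pos: [0.5185, 0.0464, 0.05]
ee_rot: [3.141, 0.001, -0.151]
force: [-5.5, 2.3, 4.2]
width: 0.0502
gripper_force: 3.3
```

```bash
python3 - <<'E'
from h import *
s=get_state();print(s["t"],s["eef_pos"],s["ee_rot"],s["width"],s["force"])
f=save("wrist","w7")
cv2.imwrite("pics/w7b.png",cv2.resize(f[:,:,::-1],(800,600),interpolation=cv2.INTER_CUBIC))
E
```

```text
13.3 [0.51852479 0.04635372 0.04997   ] [ 3.14121606e+00  1.14708776e-03 -1.50552659e-01] 0.050150524239598336 [-5.5207911   2.26288786  4.24629144]
```

View pics/w7b.png

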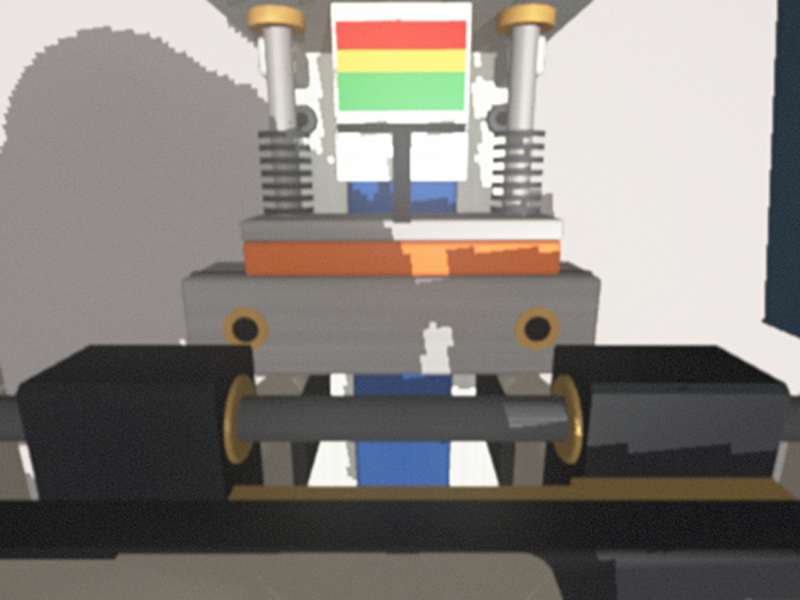

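Call:
arm_command --commands '[{"tx":0.006,"ty":0,"tz":0,"twist":0},{"tx":0.012,"ty":0,"tz":0,"twist":0},{"tx":0.018,"ty":0,"tz":0,"twist":0},{"tx":0.024,"ty":0,"tz":0,"twist":0},{"tx":0.03,"ty":0,"tz":0,"twist":0},{"tx":0.036,"ty":0,"tz":0,"twist":0},{"tx":0.036,"ty":0,"tz":0,"twist":0},{"tx":0.036,"ty":0,"tz":0,"twist":0}]'

```text
t: 14.02
eef_pos: [0.5259, 0.045, 0.0497]
ee_rot: [3.141, 0.003, -0.151]
force: [-10.3, 4.0, 4.7]
width: 0.05
gripper_force: 4.9
```

Call:
arm_command --commands '[{"tx":0,"ty":0,"tz":0,"twist":0},{"tx":0,"ty":0,"tz":0,"twist":0},{"tx":0,"ty":0,"tz":0,"twist":0},{"tx":0,"ty":0,"tz":0,"twist":0},{"tx":0,"ty":0,"tz":0,"twist":0},{"tx":0,"ty":0,"tz":0,"twist":0},{"tx":0,"ty":0,"tz":0,"twist":0},{"tx":0,"ty":0,"tz":0,"twist":0}]'

```text
t: 14.68
eef_pos: [0.5259, 0.045, 0.0497]
ee_rot: [3.141, 0.003, -0.15]
force: [-8.7, 4.0, 4.9]
width: 0.0497
gripper_force: 4.8
```

```bash
python3 - <<'E'
from h import *
s=get_state();print(s["t"],s["eef_pos"],s["ee_rot"],s["width"],s["force"])
f=save("wrist","w8")
cv2.imwrite("pics/w8b.png",cv2.resize(f[:,:,::-1],(800,600),interpolation=cv2.INTER_CUBIC))
E
```

```text
14.6833 [0.52594284 0.04500047 0.0497094 ] [ 3.14073643e+00  2.93170233e-03 -1.50428723e-01] 0.04973715097830652 [-8.65810998  3.95961077  4.93108399]
```

View pics/w8b.png

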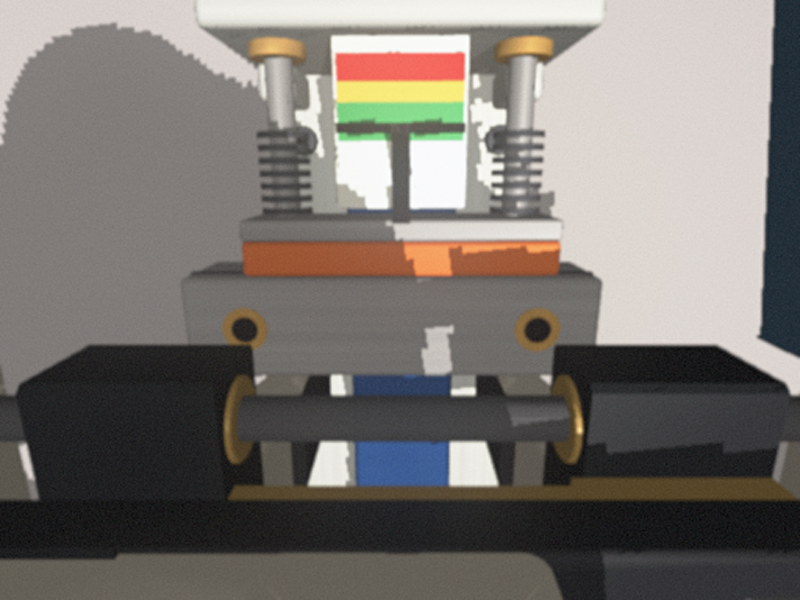

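Call:
arm_command --commands '[{"tx":0.003,"ty":0,"tz":0,"twist":0},{"tx":0.006,"ty":0,"tz":0,"twist":0},{"tx":0.009,"ty":0,"tz":0,"twist":0},{"tx":0.009,"ty":0,"tz":0,"twist":0},{"tx":0.009,"ty":0,"tz":0,"twist":0},{"tx":0.009,"ty":0,"tz":0,"twist":0},{"tx":0.009,"ty":0,"tz":0,"twist":0},{"tx":0.009,"ty":0,"tz":0,"twist":0}]'

```text
t: 15.4
eef_pos: [0.5276, 0.0447, 0.0496]
ee_rot: [3.141, 0.004, -0.15]
force: [-11.5, 5.3, 7.5]
width: 0.0502
gripper_force: 6.0
```

Call:
arm_command --commands '[{"tx":0,"ty":0,"tz":0,"twist":0},{"tx":0,"ty":0,"tz":0,"twist":0},{"tx":0,"ty":0,"tz":0,"twist":0},{"tx":0,"ty":0,"tz":0,"twist":0},{"tx":0,"ty":0,"tz":0,"twist":0},{"tx":0,"ty":0,"tz":0,"twist":0},{"tx":0,"ty":0,"tz":0,"twist":0},{"tx":0,"ty":0,"tz":0,"twist":0}]'

```text
t: 16.07
eef_pos: [0.5276, 0.0447, 0.0496]
ee_rot: [3.141, 0.004, -0.15]
force: [-11.5, 5.1, 7.2]
width: 0.05
gripper_force: 6.0
```

```bash
python3 - <<'E'
from h import *
f=save("wrist","w9");s=get_state();print(s["t"],s["eef_pos"],s["ee_rot"],s["force"])
cv2.imwrite("pics/w9b.png",cv2.resize(f[:,:,::-1],(800,600),interpolation=cv2.INTER_CUBIC))
E
```

```text
16.1167 [0.52757799 0.04465056 0.04962133] [ 3.1405139   0.0038491  -0.15048372] [-11.09733898   5.20103492   5.85259756]
```

View pics/w9b.png

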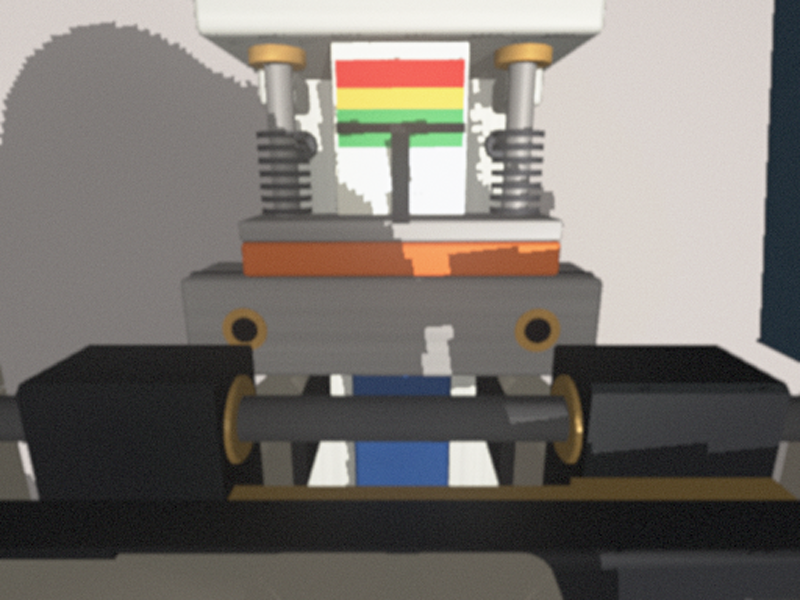

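The last picture shows the pointer at row 128, in the middle of the green field (rows 110–147). The bar sits square and flat against the orange pad, and the push is steady, so I'm handing the job in.

```bash
python3 -c "
from station import job_done
print(job_done())"
```

```text
the job is handed in; nothing more can be done
None
```

The bar was laid across the rail and let go, then pushed squarely against the fence with the pointer in mid-green; I handed the job in at about 16 s with the push still held (no verdict was returned).

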